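Clamp cemented insulators for curing with a click wrench

ROBOT

A 7-joint arm with a two-finger parallel gripper is mounted at the origin on a cart in front of the work surface, level with it; the furniture and walls round the work are solid. World frame = base frame: x ahead of the robot, y to its left, z up, the work surface at z = 0. Lengths are in mm, angles in rad, forces in N, time in s.
With the tool pointing down it reaches from about 400 to 875 mm from the base axis. Payload 4.4 kg.
Tool frame: the origin (TCP) lies at the very end of the fingers, on their centre line; the grasp point (between the pads) lies 19 mm behind it (ctrl.grasp_offset is the distance from the TCP to the grasp point, in mm); z points along the fingers, y is the line along which they close (so a half turn about z gives the same grasp; the last joint's range is limited). The gripper opens to 85 mm and grips with 20 to 120 N. Pads are 22 mm wide; open, the fingers measure 114 mm over their backs; the gripper's body (76 mm by 85 mm) begins 54 mm behind the grasp point. The pads swing forward as they close: fully open they stand 13 mm farther back than shut.
Start: joints at [-1.363, 0.628, 0.038, 1.517, -0.027, 0.996, -0.02], TCP at [175.73, 625.809, 231.313] pointing down, gripper open.
Joint ranges: [-3.06, 3.06], [-0.37, 2.12], [-1.25, 1.32], [0.18, 2.47], [-1.1, 4.24], [0.23, 1.98], [-2.94, 2.94]. Speed limits (rad/s): [2.57, 2.57, 3.14, 3.14, 3.14, 3.14, 3.14].

INTERFACE

Orientations are given as [roll, pitch, yaw] about the fixed x, y, z axes, in that order (R = Rz(yaw) Ry(pitch) Rx(roll)).
In Python, from cell import status, cams, ctrl gives the robot as it stands.
- The arm moves only by the tool move_arm, never from a script. Its argument "plan" is a list of rows, each a list of 3 entries, a list of its own where there are three numbers: the shift along the world's x, y, z in mm, then the turn, a rotation vector about the world's x, y, z in degrees, then the opening, from 0 (shut) to 1 (fully open). In form: [[[x, y, z], [wx, wy, wz], gripper], ...]. A call has 1 to 10 rows; each row shifts and turns the commanded pose from where the row before left it; what a row does not reach is not made up. A row lasts 1/8 s, in which the tool goes at most 62.5 mm and 10.7 degrees, less where a joint would pass 70% of its speed; a pose out of reach is approached as far as the arm can. A call with a gripper value outside its range is refused whole. The fingers move at their own pace and stop on an object; the grip force is fixed at half the most. Time passes only in rows, so rows that do not move let the fingers close. It gives the time, the measured TCP pose, the force, the opening and the grip force at its end, in the units of the state.
- status.read_state(): the state, without advancing time (a new reading comes with each control period).
- cams.get_image(name): name is "scene" or "side" or "wrist"; returns the picture (384x512x3 uint8, blue, green, red); there is no depth.
- cams.camera_params(name): a dict with "K" (3x3 intrinsics, pixels), "k1" (the pictures are not rectified: a ray, as slopes to the right and down, at radius r is drawn at 1 + k1 r^2 times it, then the intrinsics apply), "pose" (4x4, takes a point from camera to world coordinates); the wrist camera has in their place "tool_from_camera" (4x4, takes a point from camera to tool coordinates, whose origin is the TCP and whose axes are the flange's). Camera axes: x right, y down, z forward; pixel columns grow to the right and rows downward; lengths in mm; the calibration is good to about 2 mm. A picture is of the moment at which its call begins: read the wrist's pose just before it. camera_params takes no time and is no camera call.
- ctrl.finish_job(): hands the job in; it is judged then, once.
The state is a dict: "clock": time; "qpos": joint angles; "qd": joint speeds; "tau": joint torques, N m; "eef_pos": TCP position; "tool_rot": TCP orientation; "force": force on the tool from outside, world axes, zero at the start; "torque": the same for the moment, N m; "width": finger opening in mm; "gripper_force": force on a finger pad.
Only numpy, scipy, OpenCV 4.12 (cv2) and the standard library are available. Lean on these libraries where they do the work, as an engineer would, in place of code of your own. Each camera call takes 0.05 s, during which the arm holds its last target. There are 200 camera calls.

TASK

The porcelain insulators on the bench have just had their screws cemented in and must cure under even pressure: stand every one of them upright on the clamp's sliding tray, each centred on a rubber pad of its own (draw the tray out from under the head if it is in the way), then push the tray fully home and swing the red-balled lever on the head all the way down to bring the pressure foot onto them. Then pull the click wrench clockwise until it breaks over with its click and stop at once, because porcelain cracks when the screw is tightened past the click; let go of everything and leave the matchbox and the eraser where they are.

Things in the scene. Friction and masses are not known exactly. Their poses are not given: they have to be found in the camera images.
- knob_0: white porcelain knob insulator with a freshly cemented rusty screw in its top: an upright round piece with a waist, 40 mm across, 47 mm tall over the screw (porcelain 43 mm), 0.12 kg; origin at the centre of its underside, z up along it. Stands on the bench to the left of the clamp; three to five of the five are there
- knob_1: white porcelain knob insulator with a freshly cemented rusty screw in its top: an upright round piece with a waist, 40 mm across, 47 mm tall over the screw (porcelain 43 mm), 0.12 kg; origin at the centre of its underside, z up along it. Stands on the bench to the left of the clamp; three to five of the five are there
- knob_2: white porcelain knob insulator with a freshly cemented rusty screw in its top: an upright round piece with a waist, 40 mm across, 47 mm tall over the screw (porcelain 43 mm), 0.12 kg; origin at the centre of its underside, z up along it. Stands on the bench to the left of the clamp; three to five of the five are there
- knob_3: white porcelain knob insulator with a freshly cemented rusty screw in its top: an upright round piece with a waist, 40 mm across, 47 mm tall over the screw (porcelain 43 mm), 0.12 kg; origin at the centre of its underside, z up along it. Stands on the bench to the left of the clamp; three to five of the five are there
- knob_4: white porcelain knob insulator with a freshly cemented rusty screw in its top: an upright round piece with a waist, 40 mm across, 47 mm tall over the screw (porcelain 43 mm), 0.12 kg; origin at the centre of its underside, z up along it. Stands on the bench to the left of the clamp; three to five of the five are there
- clamp_base: green curing clamp fixed on the bench: bed 290 x 236 x 13 mm with two slide rails (tops 21 mm up, flush with the tray), a column behind and a head beam (106 to 145 mm above the bench, 58 mm wide) reaching forward over the rear of it. Origin on the bench top below the spindle axis; x points from the bed's front (at -195 mm, robot's side) to the column, y to the left, z up
- tray (a joint): aluminium tray sliding along the clamp's x; 0 = drawn out to the front (loading place, clear of the head), 0.13 m = fully home under the head, at its stop. 2 N of friction; stays where left. Flat plate 190 x 200 mm without a rim (from 105 mm in front of the middle of its six pads to 85 mm behind it), top face 21 mm above the bench
- tray_knob (a point): black upright knob at the front of the tray, 23 mm across, standing from 21 to 58 mm above the bench; this point is on its axis, 51 mm above the bench, 92 mm in front of the middle of the six pads
- lever (a joint): small pivot lever with a red ball on the head's left side; 0 = raised (34 degrees above level, foot up), 0.8 rad = fully down (12 degrees below level). Swings about the clamp's x and lowers the rubber-faced pressure foot (84 x 184 x 15 mm, centred on the spindle axis) from 71.5 to 64 mm above the bench, down to the porcelain; about 0.22 N m of friction, stays where left
- lever_ball (a point): centre of the red ball, 21 mm across, on the end of the lever, 78 mm from its pivot. The pivot lies on the head's left face, 34 mm to the left (clamp's +y) of the spindle axis and 124 mm above the bench; the ball swings in the plane x = 0 of the clamp's frame
- spindle (a joint): clamp screw's turn, clockwise from above is positive (tightening); it runs with 0.8 N m of friction (5.5 N at the grip) and seats hard at 0.70 rad; it does not back off by itself
- wrench_head (a joint): elastic wind-up between the screw and the wrench's head, positive when pulled clockwise; 12 N m a radian, so it shows the torque on the screw
- wrench (a joint): break-over joint of the click wrench: 0 = handle straight. At 1.8 N m (12 N at the grip) it snaps over to 0.12 rad with a click and the pull drops to about a fifth; let go, it springs back to 0. Pulled on beyond the snap it is solid and tightens the screw further: some 0.12 rad (18 mm at the grip) more and the torque exceeds the set value
- wrench_grip (a point): middle of the black grip of the click wrench, a level round handle 22 mm thick, 171 mm above the bench, 145 mm from the spindle axis (grip from 100 to 194 mm). It points to the clamp's right at the start and is pulled clockwise seen from above, towards the robot
- wrench_axis (a point): point on the spindle axis (upright) at the height of the wrench handle, 171 mm above the bench
- matchbox: small closed matchbox lying on the bench at the right, 36 x 52 x 15 mm; bystander
- eraser: blue and pink eraser lying on the bench at the right, 23 x 53 x 12 mm; bystander
- pad_0 (a point): centre of round rubber pad, 46 mm across, flush in the tray's top face (21 mm above the bench); back row, left. Pads are 66 mm apart along the row, the two rows 50 mm apart; the pads move with the tray
- pad_1 (a point): centre of round rubber pad, 46 mm across, flush in the tray's top face (21 mm above the bench); back row, middle. Pads are 66 mm apart along the row, the two rows 50 mm apart; the pads move with the tray
- pad_2 (a point): centre of round rubber pad, 46 mm across, flush in the tray's top face (21 mm above the bench); back row, right. Pads are 66 mm apart along the row, the two rows 50 mm apart; the pads move with the tray
- pad_3 (a point): centre of round rubber pad, 46 mm across, flush in the tray's top face (21 mm above the bench); front row, left. Pads are 66 mm apart along the row, the two rows 50 mm apart; the pads move with the tray
- pad_4 (a point): centre of round rubber pad, 46 mm across, flush in the tray's top face (21 mm above the bench); front row, middle. Pads are 66 mm apart along the row, the two rows 50 mm apart; the pads move with the tray
- pad_5 (a point): centre of round rubber pad, 46 mm across, flush in the tray's top face (21 mm above the bench); front row, right. Pads are 66 mm apart along the row, the two rows 50 mm apart; the pads move with the tray
Things that resemble listed ones, but are neither listed nor needed, are in the scene too. What is shaped like the knob_2 but orange or pink is not meant.

How it is judged (in metres and radians):
On the way, in this order (a step that is already met when the one before it is completed fails the run):
1. every insulator stands upright on a pad of its own on the tray, let go ((horizontal distance between knob_0 and pad_0 below 0.01 m or horizontal distance between knob_0 and pad_1 below 0.01 m or horizontal distance between knob_0 and pad_2 below 0.01 m or horizontal distance between knob_0 and pad_3 below 0.01 m or horizontal distance between knob_0 and pad_4 below 0.01 m or horizontal distance between knob_0 and pad_5 below 0.01 m) and angle between each of knob_0, knob_1, knob_2, knob_3, knob_4's own z axis and vertical below 0.12 rad and height (world z) of each of knob_0, knob_1, knob_2, knob_3, knob_4 below 0.032 m and linear speed of each of knob_0, knob_1, knob_2, knob_3, knob_4 below 0.02 m/s and (horizontal distance between knob_1 and pad_0 below 0.01 m or horizontal distance between knob_1 and pad_1 below 0.01 m or horizontal distance between knob_1 and pad_2 below 0.01 m or horizontal distance between knob_1 and pad_3 below 0.01 m or horizontal distance between knob_1 and pad_4 below 0.01 m or horizontal distance between knob_1 and pad_5 below 0.01 m) and (horizontal distance between knob_2 and pad_0 below 0.01 m or horizontal distance between knob_2 and pad_1 below 0.01 m or horizontal distance between knob_2 and pad_2 below 0.01 m or horizontal distance between knob_2 and pad_3 below 0.01 m or horizontal distance between knob_2 and pad_4 below 0.01 m or horizontal distance between knob_2 and pad_5 below 0.01 m) and (horizontal distance between knob_3 and pad_0 below 0.01 m or horizontal distance between knob_3 and pad_1 below 0.01 m or horizontal distance between knob_3 and pad_2 below 0.01 m or horizontal distance between knob_3 and pad_3 below 0.01 m or horizontal distance between knob_3 and pad_4 below 0.01 m or horizontal distance between knob_3 and pad_5 below 0.01 m) and (horizontal distance between knob_4 and pad_0 below 0.01 m or horizontal distance between knob_4 and pad_1 below 0.01 m or horizontal distance between knob_4 and pad_2 below 0.01 m or horizontal distance between knob_4 and pad_3 below 0.01 m or horizontal distance between knob_4 and pad_4 below 0.01 m or horizontal distance between knob_4 and pad_5 below 0.01 m) and contact force between each of knob_0, knob_1, knob_2, knob_3, knob_4 and the fingers below 0.5 N), for 0.2 s.
2. the loaded tray is pushed fully home under the head (value of joint tray above 0.123 m and (horizontal distance between knob_0 and pad_0 below 0.012 m or horizontal distance between knob_0 and pad_1 below 0.012 m or horizontal distance between knob_0 and pad_2 below 0.012 m or horizontal distance between knob_0 and pad_3 below 0.012 m or horizontal distance between knob_0 and pad_4 below 0.012 m or horizontal distance between knob_0 and pad_5 below 0.012 m) and angle between each of knob_0, knob_1, knob_2, knob_3, knob_4's own z axis and vertical below 0.12 rad and height (world z) of each of knob_0, knob_1, knob_2, knob_3, knob_4 below 0.032 m and linear speed of each of knob_0, knob_1, knob_2, knob_3, knob_4 below 0.02 m/s and (horizontal distance between knob_1 and pad_0 below 0.012 m or horizontal distance between knob_1 and pad_1 below 0.012 m or horizontal distance between knob_1 and pad_2 below 0.012 m or horizontal distance between knob_1 and pad_3 below 0.012 m or horizontal distance between knob_1 and pad_4 below 0.012 m or horizontal distance between knob_1 and pad_5 below 0.012 m) and (horizontal distance between knob_2 and pad_0 below 0.012 m or horizontal distance between knob_2 and pad_1 below 0.012 m or horizontal distance between knob_2 and pad_2 below 0.012 m or horizontal distance between knob_2 and pad_3 below 0.012 m or horizontal distance between knob_2 and pad_4 below 0.012 m or horizontal distance between knob_2 and pad_5 below 0.012 m) and (horizontal distance between knob_3 and pad_0 below 0.012 m or horizontal distance between knob_3 and pad_1 below 0.012 m or horizontal distance between knob_3 and pad_2 below 0.012 m or horizontal distance between knob_3 and pad_3 below 0.012 m or horizontal distance between knob_3 and pad_4 below 0.012 m or horizontal distance between knob_3 and pad_5 below 0.012 m) and (horizontal distance between knob_4 and pad_0 below 0.012 m or horizontal distance between knob_4 and pad_1 below 0.012 m or horizontal distance between knob_4 and pad_2 below 0.012 m or horizontal distance between knob_4 and pad_3 below 0.012 m or horizontal distance between knob_4 and pad_4 below 0.012 m or horizontal distance between knob_4 and pad_5 below 0.012 m)), for 0.2 s.
3. the lever is swung down, the foot is on the work (value of joint lever above 0.7 rad and value of joint tray above 0.123 m), for 0.2 s.
4. the screw is seated and the click wrench breaks over, with the foot down and the tray home (all of step 3 and value of joint wrench above 0.07 rad and value of joint spindle above 0.66 rad), for 0.04 s.
At the end, for the whole second after the job is handed in: all insulators present stand upright (7 degrees), at rest, within 12 mm of the centre of a pad of their own; tray home within 7 mm; lever within 0.1 rad of fully down; screw seated (beyond 0.64 rad) after the wrench has clicked; wrench let go and sprung straight (all of step 3 and (horizontal distance between knob_0 and pad_0 below 0.012 m or horizontal distance between knob_0 and pad_1 below 0.012 m or horizontal distance between knob_0 and pad_2 below 0.012 m or horizontal distance between knob_0 and pad_3 below 0.012 m or horizontal distance between knob_0 and pad_4 below 0.012 m or horizontal distance between knob_0 and pad_5 below 0.012 m) and angle between each of knob_0, knob_1, knob_2, knob_3, knob_4's own z axis and vertical below 0.12 rad and height (world z) of each of knob_0, knob_1, knob_2, knob_3, knob_4 below 0.032 m and linear speed of each of knob_0, knob_1, knob_2, knob_3, knob_4 below 0.02 m/s and (horizontal distance between knob_1 and pad_0 below 0.012 m or horizontal distance between knob_1 and pad_1 below 0.012 m or horizontal distance between knob_1 and pad_2 below 0.012 m or horizontal distance between knob_1 and pad_3 below 0.012 m or horizontal distance between knob_1 and pad_4 below 0.012 m or horizontal distance between knob_1 and pad_5 below 0.012 m) and (horizontal distance between knob_2 and pad_0 below 0.012 m or horizontal distance between knob_2 and pad_1 below 0.012 m or horizontal distance between knob_2 and pad_2 below 0.012 m or horizontal distance between knob_2 and pad_3 below 0.012 m or horizontal distance between knob_2 and pad_4 below 0.012 m or horizontal distance between knob_2 and pad_5 below 0.012 m) and (horizontal distance between knob_3 and pad_0 below 0.012 m or horizontal distance between knob_3 and pad_1 below 0.012 m or horizontal distance between knob_3 and pad_2 below 0.012 m or horizontal distance between knob_3 and pad_3 below 0.012 m or horizontal distance between knob_3 and pad_4 below 0.012 m or horizontal distance between knob_3 and pad_5 below 0.012 m) and (horizontal distance between knob_4 and pad_0 below 0.012 m or horizontal distance between knob_4 and pad_1 below 0.012 m or horizontal distance between knob_4 and pad_2 below 0.012 m or horizontal distance between knob_4 and pad_3 below 0.012 m or horizontal distance between knob_4 and pad_4 below 0.012 m or horizontal distance between knob_4 and pad_5 below 0.012 m) and value of joint spindle above 0.64 rad and value of joint wrench below 0.03 rad); the robot touches nothing.
It fails at once if the screw is tightened past the click (wind-up above 0.22 rad, 2.6 N m) (value of joint wrench_head above 0.22 rad).
It fails at once if the matchbox is moved by more than 30 mm (distance of matchbox from where it was at the start of the episode above 0.03 m).
It fails at once if the eraser is moved by more than 30 mm (distance of eraser from where it was at the start of the episode above 0.03 m).
Of knob_0, knob_1, knob_2, knob_3, knob_4 only 3 to 5 are there at a start; the rules pass over those that are not, and their reading is None.
At some moment in a run one of knob_0, knob_1, knob_2, knob_3, knob_4 may be knocked a few centimetres aside while the robot is not near it.
It also fails if it takes over 210 s, if anything falls off the work surface, if the arm or the gripper's body presses on something with over 40 N, if the wrist force passes 120 N, or if a joint passes its speed limit or range.

## Working session

There is one attempt and no reset: what is moved stays moved. The work goes in short steps, Python scripts to look and compute and a tool call to move; the robot and the scene stay as the last step left them, time stands still between calls to the robot, and variables do not carry over. Pictures are saved under pics/ and viewed, at most 14 in all, crops included, and the job is handed in when it is done.

Besides the shell and the picture viewer there is one more tool, called after ">>>" by a JSON object that holds its "api" and its "payload", one argument or row to a line. move_arm: Moves the arm, as the interface text tells. Its arguments: {"type":"object","properties":{"plan":{"type":"array","items":{"type":"array"}}},"required":["plan"]}

```bash
ls; mkdir -p pics
cat > h.py <<'E'
import numpy as np, cv2
from cell import status, cams, ctrl
from scipy.spatial.transform import Rotation as R
def cam(name, st=None):
    p=cams.camera_params(name); K=np.array(p["K"]); k1=p["k1"]
    if "pose" in p: T=np.array(p["pose"])
    else:
        st=st or status.read_state()
        W=np.eye(4); W[:3,:3]=R.from_euler('xyz',st["tool_rot"]).as_matrix(); W[:3,3]=st["eef_pos"]
        T=W@np.array(p["tool_from_camera"])
    return K,k1,T
def p2w(c,u,v,z):
    K,k1,T=c
    d=np.array([(u-K[0,2])/K[0,0],(v-K[1,2])/K[1,1]]); s=d.copy()
    for _ in range(20): s=d/(1+k1*(s@s))
    r=T[:3,:3]@np.array([*s,1]); o=T[:3,3]
    return o+r*(z-o[2])/r[2]
def w2p(c,P):
    K,k1,T=c
    q=T[:3,:3].T@(np.array(P)-T[:3,3]); s=q[:2]/q[2]; s=s*(1+k1*(s@s))
    return K[:2,:2]@s+K[:2,2]
def snap(name,fn):
    st=status.read_state(); im=cams.get_image(name); cv2.imwrite(f'pics/{fn}.png',im); return im,cam(name,st)
E
python3 - <<'E'
from h import *
a,c=snap('scene','s0'); b,d=snap('side','d0'); e,f=snap('wrist','w0')
print(status.read_state())
for x in (c,d,f): print(x[2][:3].round(2).tolist(), x[1], x[0][0,0])
cv2.imwrite('pics/all0.png',np.vstack([cv2.resize(a,(800,600))]))
E
```

```text
pics
{'clock': 0.15, 'qpos': array([-1.36278025,  0.62912438,  0.03844089,  1.51809565, -0.0270024 ,
        0.9962856 , -0.01997595]), 'qd': array([-2.08601037e-04, -1.40393606e-03,  1.58825586e-04, -3.76577006e-03,
       -6.23991304e-05, -5.38358863e-04, -6.37051215e-04]), 'tau': array([ 3.09822033e-03, -5.63796866e+01,  1.22804783e+00, -1.93653023e+01,
        1.10685528e-02,  7.33290974e-03, -6.08763600e-06]), 'eef_pos': array([175.60655808, 625.36635108, 230.61985571]), 'tool_rot': array([-3.14019705e+00, -1.80414016e-06,  2.86780635e+00]), 'force': array([0.28343686, 0.80161827, 0.07365472]), 'torque': array([-0.02230485,  0.03786467, -0.00097784]), 'gripper_force': 0.0, 'width': 85.3858771580157}
[[-0.5, -0.44, 0.75, -411.56], [-0.87, 0.26, -0.43, 437.07], [-0.0, -0.86, -0.51, 729.74]] -0.09545422646660182 490.84926684946095
[[0.02, 0.84, -0.54, 1091.6], [1.0, -0.02, -0.0, -110.32], [-0.02, -0.54, -0.84, 1028.19]] -0.09190901880773172 417.7596206690236
[[0.27, 0.92, 0.29, 100.7], [0.96, -0.26, -0.08, 646.67], [-0.0, 0.31, -0.95, 373.44]] -0.007245816226182068 295.400361164516
```

View pics/all0.png

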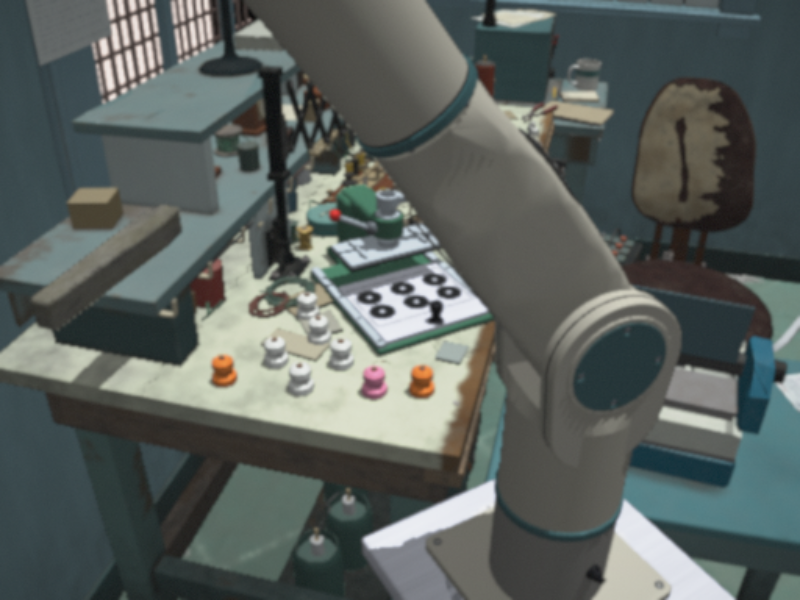

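```bash
python3 -c "
import cv2
cv2.imwrite('pics/d0b.png',cv2.resize(cv2.imread('pics/d0.png'),(800,600)))"
```

```text
(no output)
```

View pics/d0b.png

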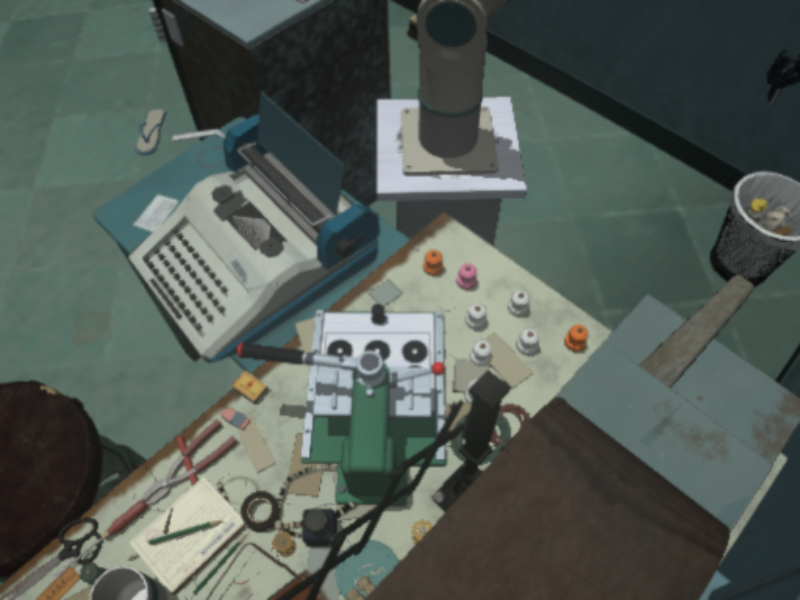

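The scene view shows five white knobs at (307,303), (319,326), (274,351), (341,352) and (300,377). Three orange or pink lookalikes are at (223,369), (374,381) and (422,380), and they're not meant. The tray is drawn out, with six dark pads. The side view shows the wrench grip at about (275,352), the red ball at (438,368), and a black lamp post at (480,420) that hides the fifth knob. Next I'll enlarge both.

Run:
```python
import cv2,numpy as np
a=cv2.imread('pics/s0.png')[150:262,120:320]; b=cv2.imread('pics/d0.png')[150:300,150:400]
cv2.imwrite('pics/c0.png',cv2.resize(a,(800,448),interpolation=cv2.INTER_CUBIC))
cv2.imwrite('pics/c1.png',cv2.resize(b,(800,480),interpolation=cv2.INTER_CUBIC))
```

```text
(no output)
```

View pics/c0.png

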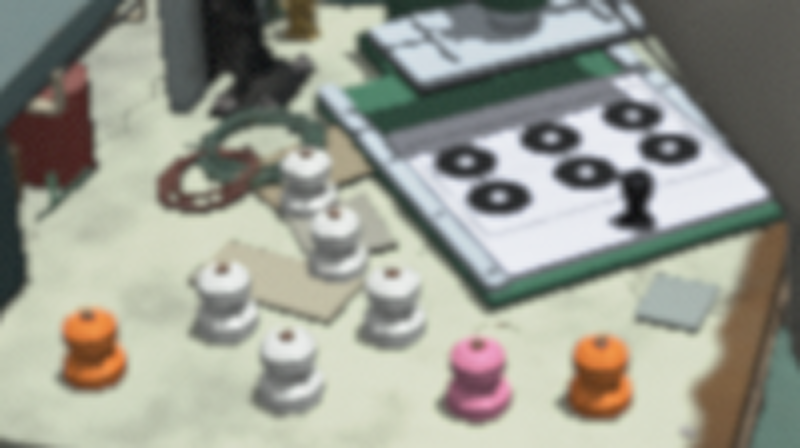

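View pics/c1.png

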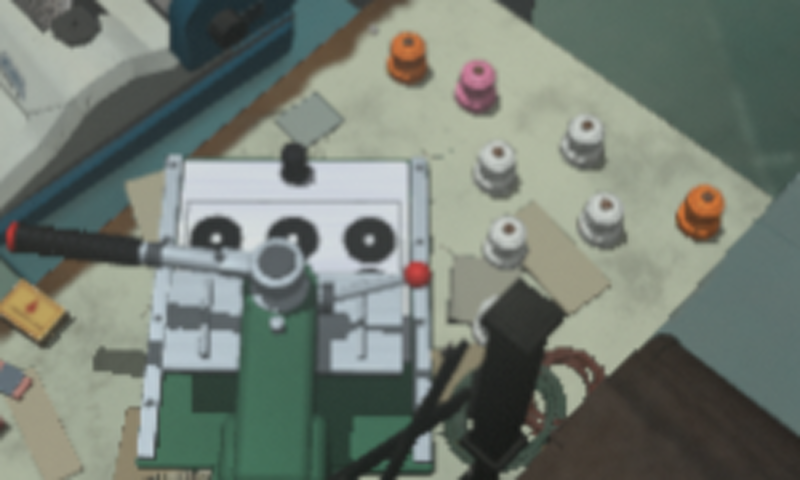

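Both crops resolve the positions. The white knobs' screws are at scene-crop (306,154), (334,211), (222,268), (392,272) and (287,336). I'll triangulate them and cross-check.

Run:
```python
from h import *
cs,cd=cam('scene'),cam('side')
S=lambda u,v,z:p2w(cs,u/4+120-.4,v/4+150-.4,z).round(1)[:2]
D=lambda u,v,z:p2w(cd,u/3.2+150-.35,v/3.2+150-.35,z).round(1)[:2]
for n,u,v in [('a',306,154),('b',334,211),('c',222,268),('d',392,272),('e',287,336)]: print(n,S(u,v,46.5))
for u,v in [(497,158),(508,227),(587,125),(605,205)]: print('side',D(u,v,46.5))
print('pads');
for u,v in [(465,161),(549,138),(632,115),(498,197),(585,173),(668,149)]: print(S(u,v,21))
for u,v in [(369,239),(293,240),(217,239)]: print('side',D(u,v,21))
print('tknob',S(637,175,58),D(293,150,58),'ball',D(417,274,167),'axis',D(277,260,171),'grip',D(12,236,171),D(145,252,171))
print('rails side',D(425,160,21),D(412,470,21),D(175,158,21),D(140,468,21), 'match',D(33,312,15),'eraser',D(10,380,12))
print('lamp',S(260,90,0), S(235,100,0),D(520,290,200),D(480,440,200))
```

```text
a [618.7  13.1]
b [547.2  26.2]
c [524.2 111.9]
d [469.1  24.3]
e [442.  105.5]
side [481.6  21.4]
side [550.  25.]
side [449.8 103.4]
side [531.2 109.1]
pads
[594.6 -93.1]
[ 591.9 -158. ]
[ 589.6 -224.9]
[544.  -90.6]
[ 540.6 -156. ]
[ 538.3 -221.6]
side [544.1 -91.3]
side [ 543.3 -156.4]
side [ 540.6 -221.6]
tknob [ 472.2 -152.5] [ 475.5 -154.7] ball [653.1 -60.4] axis [ 641.1 -161.1] grip [ 616.2 -356.8] [ 632.  -257.3]
rails side [466.  -39.2] [749.2 -64.1] [ 457.4 -261.7] [ 742.8 -276.3] match [ 603.2 -375.7] eraser [ 663.  -389.5]
lamp [789.3 -23.6] [784.9  -1.6] [684.3   7.9] [791.2 -27.5]
```

```bash
cat >> h.py <<'E'
def ray(c,u,v):
    a=p2w(c,u,v,0); o=c[2][:3,3]; return o,(a-o)/np.linalg.norm(a-o)
def tri(r1,r2):
    (o1,d1),(o2,d2)=r1,r2
    s=np.linalg.lstsq(np.c_[d1,-d2],o2-o1,rcond=None)[0]; a,b=o1+s[0]*d1,o2+s[1]*d2
    return ((a+b)/2).round(), round(np.linalg.norm(a-b))
E
python3 - <<'E'
from h import *
cs,cd=cam('scene'),cam('side'); k=.64
t=lambda a,b:tri(ray(cs,a[0]*k,a[1]*k),ray(cd,b[0]*k,b[1]*k))
print('plank near end',t((45,310),(740,285)),'plank far',t((175,215),(660,375)))
print('shelf corner left',t((5,275),(655,300)),'shelf right',t((155,300),(575,395)))
print('lamp top',t((270,70),(488,385)))
print('ball',t((336,214),(438,368)))
print('axis top', t((387,195),(370,365)))
E
```

```text
plank near end (array([537., 421., 192.]), 3) plank far (array([695., 220., 218.]), 50)
shelf corner left (array([563., 372., 205.]), 182) shelf right (array([668., 209.,  69.]), 90)
lamp top (array([787., -18., 385.]), 2)
ball (array([651., -62., 164.]), 5)
axis top (array([ 650., -161.,  177.]), 3)
```

>>> {"api": "move_arm", "payload": {
  "plan": [
    [[15,-50,0],[0,0,1.34],1],
    [[20,-55,0],[0,0,1.34],1],
    [[22,-55,0],[0,0,1.34],1],
    [[24,-55,0],[0,0,1.34],1],
    [[28,-54,0],[0,0,1.34],1],
    [[30,-52,0],[0,0,1.34],1],
    [[30,-52,0],[0,0,1.34],1],
    [[30,-52,0],[0,0,1.34],1],
    [[30,-52,0],[0,0,1.34],1],
    [[30,-52,0],[0,0,1.34],1]
  ]
}}

```text
clock: 1.4
eef_pos: [435.5, 95.1, 231.4]
tool_rot: [3.141, 0.0, 3.103]
force: [0.5, 0.5, -0.2]
width: 85.4
gripper_force: 0.0
```

>>> {"api": "move_arm", "payload": {
  "plan": [
    [[25,-50,0],[0,0,0],1],
    [[20,-46,0],[0,0,0],1],
    [[0,0,0],[0,0,0],1]
  ]
}}

```text
clock: 1.78
eef_pos: [480.9, -3.8, 231.2]
tool_rot: [-3.14, 0.001, 3.094]
force: [-0.2, -0.1, 0.3]
width: 85.2
gripper_force: 0.0
```

Run:
```python
from h import *
im,c=snap('wrist','w1'); np.savez('w1.npz',T=c[2]); print(status.read_state()['tool_rot'],status.read_state()['eef_pos'])
cv2.imwrite('pics/w1b.png',cv2.resize(im,(800,600),interpolation=cv2.INTER_CUBIC))
```

```text
[-3.14117536e+00 -4.73050349e-04  3.09742946e+00] [479.84858909  -0.98832435 231.05798309]
```

View pics/w1b.png

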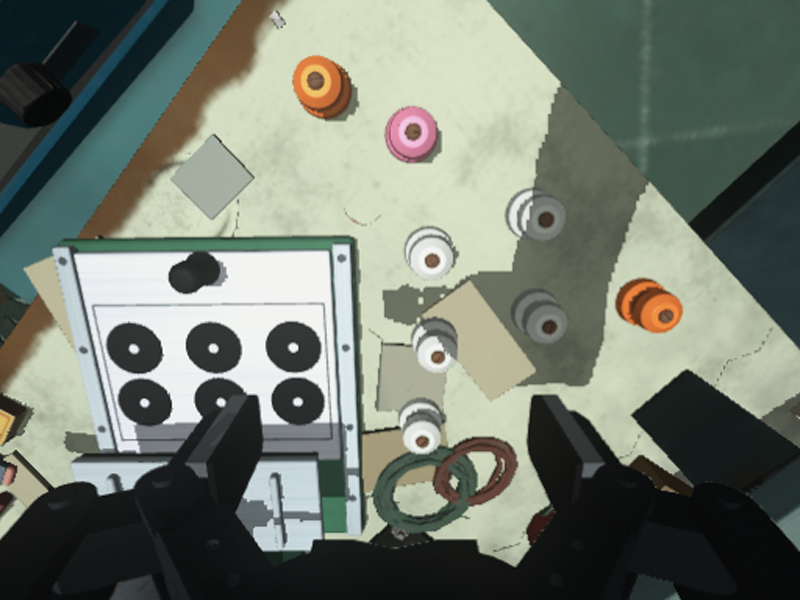

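The wrist view shows five white knobs with screws at (422,441), (437,357), (549,326), (431,261) and (545,219). All six pad centres and the tray knob at (183,275) are visible, and the orange and pink ones are clearly separate.

Run:
```python
from h import *
c=cam('wrist'); k=.64
for n,u,v,z in [('a',422,441,46.5),('b',437,357,46.5),('c',549,326,46.5),('d',431,261,46.5),('e',545,219,46.5),('f3r',134,349,21),('f3m',213,348,21),('f3l',293,347,21),('bR',145,403,21),('bM',221,402,21),('bL',298,402,21),('tk',183,275,58)]:
  print(n,p2w(c,(u+.5)*k-.5,(v+.5)*k-.5,z).round(1)[:2])
```

```text
a [621.3  15.7]
b [546.9  29.1]
c [525.1 113.9]
d [471.5  25.9]
e [445.  106.4]
f3r [ 540.4 -219.3]
f3m [ 542.3 -153.6]
f3l [544.2 -87.4]
bR [ 590.6 -220.7]
bM [ 592.4 -154.9]
bL [595.1 -88.7]
tk [ 471.6 -149.3]
```

>>> {"api": "move_arm", "payload": {
  "plan": [
    [[-2,-50,-20],[0,0,0.8],0.8],
    [[-2,-50,-40],[0,0,0],0.8],
    [[-2,-51,-40],[0,0,0],0.8],
    [[0,0,-40],[0,0,0],0.8],
    [[0,0,-40],[0,0,0],0.8],
    [[0,0,-20],[0,0,0],0.5],
    [[0,0,0],[0,0,0],0],
    [[0,0,0],[0,0,0],0],
    [[0,0,0],[0,0,0],0],
    [[0,0,0],[0,0,0],0]
  ]
}}

```text
clock: 3.08
eef_pos: [472.3, -154.1, 33.2]
tool_rot: [-3.133, -0.001, 3.109]
force: [-1.8, -20.7, -20.1]
width: 21.4
gripper_force: 59.4
```

>>> {"api": "move_arm", "payload": {
  "plan": [
    [[-8,-1,0],[0,0,0],0],
    [[-12,0.4,0],[0,0,0],0],
    [[-12,0.4,0],[0,0,0],0],
    [[-10,0.3,0],[0,0,0],0],
    [[-5,0,0],[0,0,0],0],
    [[0,0,0],[0,0,0],0.5],
    [[0,0,0],[0,0,0],0.5],
    [[0,0,40],[0,0,0],0.5],
    [[10,20,50],[0,0,0],0.6],
    [[20,40,50],[0,0,0],1]
  ]
}}

```text
clock: 4.32
eef_pos: [455.1, -88.7, 172.6]
tool_rot: [3.139, -0.01, 3.114]
force: [2.6, 1.4, 0.5]
width: 68.0
gripper_force: 0.0
```

>>> {"api": "move_arm", "payload": {
  "plan": [
    [[25,50,40],[0,0,0],1],
    [[0,30,20],[0,0,0],1],
    [[0,0,0],[0,0,0],1]
  ]
}}

```text
clock: 4.7
eef_pos: [478.8, -9.7, 228.6]
tool_rot: [3.136, -0.007, 3.123]
force: [0.6, -0.5, -0.7]
width: 85.0
gripper_force: 0.0
```

Run:
```python
from h import *
im,c=snap('wrist','w2'); print(status.read_state()['tool_rot'],status.read_state()['eef_pos'])
cv2.imwrite('pics/w2b.png',cv2.resize(im,(800,600),interpolation=cv2.INTER_CUBIC))
```

```text
[ 3.13785927 -0.0093885   3.12002694] [477.93775866 -11.84245649 227.619652  ]
```

View pics/w2b.png

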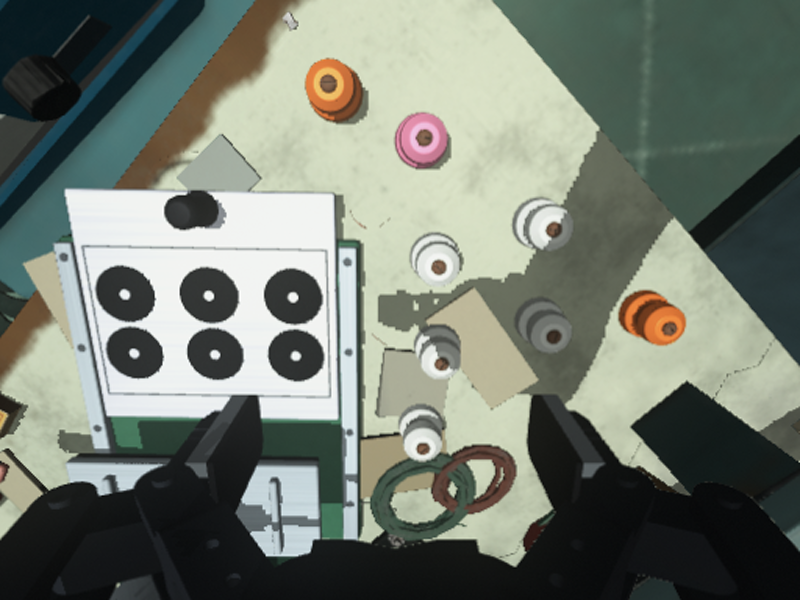

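The tray is now out past the bed's front. The pads are at (125,295), (209,296), (293,297) in front and (134,353), (215,354), (295,356) behind. The knobs' screws are at (423,448), (441,365), (552,333), (439,267) and (554,230).

Run:
```python
from h import *
c=cam('wrist'); k=.64
for n,u,v,z in [('a',423,448,46.5),('b',441,365,46.5),('c',552,333,46.5),('d',439,267,46.5),('e',554,230,46.5),('f3r',125,295,21),('f3m',209,296,21),('f3l',293,297,21),('bR',134,353,21),('bM',215,354,21),('bL',295,356,21),('tk',178,212,58)]:
  print(n,p2w(c,(u+.5)*k-.5,(v+.5)*k-.5,z).round(1)[:2])
```

```text
a [620.9   9.4]
b [547.7  23.3]
c [523.4 106.4]
d [471.2  21.1]
e [446.5 101.6]
f3r [ 493.9 -223.3]
f3m [ 496.1 -157.2]
f3l [498.4 -91.2]
bR [ 543.1 -225.5]
bM [ 545.4 -159.2]
bL [548.6 -93.9]
tk [ 427.7 -154.4]
```

>>> {"api": "move_arm", "payload": {
  "plan": [
    [[36,6,-30],[0,0,0],0.8],
    [[36,6,-40],[0,0,0],0.8],
    [[36,6,-30],[0,0,0],0.8],
    [[33,5,-25],[0,0,0],0.8],
    [[0,0,0],[0,0,0],0.8],
    [[0,0,0],[0,0,0],0.8],
    [[0,0,0],[0,0,0],0.8]
  ]
}}

```text
clock: 5.62
eef_pos: [618.3, 8.4, 102.6]
tool_rot: [3.139, -0.011, 3.114]
force: [-0.5, 0.8, -0.1]
width: 68.1
gripper_force: 0.0
```

>>> {"api": "move_arm", "payload": {
  "plan": [
    [[2.7,3.6,-40],[0,-0.6,0],0.8],
    [[0,0,-33],[0,0,0],0.8],
    [[0,0,-15],[0,0,0],0.8],
    [[0,0,0],[0,0,0],0.8],
    [[0,0,0],[0,0,0],0],
    [[0,0,0],[0,0,0],0],
    [[0,0,0],[0,0,0],0],
    [[0,0,0],[0,0,0],0]
  ]
}}

```text
clock: 6.62
eef_pos: [622.9, 12.7, 15.6]
tool_rot: [3.138, 0.003, 3.115]
force: [-0.3, -0.1, 6.8]
width: 38.4
gripper_force: 60.2
```

>>> {"api": "move_arm", "payload": {
  "plan": [
    [[0,0,20],[0,0,0],0],
    [[0,0,40],[0,0,0],0],
    [[-35,0,40],[0,0,0],0],
    [[-40,-30,0],[0,0,0],0],
    [[-5,-50,0],[0,0,0],0],
    [[0,-55,0],[0,0,0],0],
    [[0,-55,0],[0,0,0],0],
    [[0,-48,0],[0,0,0],0],
    [[0,0,0],[0,0,0],0],
    [[0,0,0],[0,0,0],0]
  ]
}}

```text
clock: 7.88
eef_pos: [541.6, -224.6, 114.4]
tool_rot: [3.138, -0.0, 3.115]
force: [-0.1, 0.4, -1.0]
width: 38.2
gripper_force: 60.6
```

>>> {"api": "move_arm", "payload": {
  "plan": [
    [[1.4,-0.9,-35],[0,0,0],0],
    [[0,0,-30],[0,0,0],0],
    [[0,0,-11],[0,0,0],0],
    [[0,0,-1],[0,0,0],0],
    [[0,0,0],[0,0,0],0],
    [[0,0,0],[0,0,0],0.65],
    [[0,0,0],[0,0,0],0.65],
    [[0,0,40],[0,0,0],0.65],
    [[0,10,40],[0,0,0],0.7],
    [[0,50,0],[0,0,0],0.8]
  ]
}}

```text
clock: 9.12
eef_pos: [545.4, -170.7, 120.5]
tool_rot: [-3.14, 0.008, 3.109]
force: [1.6, 0.7, -0.8]
width: 67.8
gripper_force: 0.0
```

>>> {"api": "move_arm", "payload": {
  "plan": [
    [[1,50,0],[0,0,0],0.8],
    [[2,60,0],[0,0,0],0.8],
    [[2,50,-10],[0,0,0],0.8],
    [[0,30,-10],[0,0,0],0.8],
    [[0,0,0],[0,0,0],0.8],
    [[0,0,0],[0,0,0],0.8]
  ]
}}

```text
clock: 9.88
eef_pos: [548.4, 22.6, 97.1]
tool_rot: [3.14, 0.0, 3.114]
force: [0.2, 0.0, 0.5]
width: 68.5
gripper_force: 0.0
```

Run:
```python
from h import *
im,c=snap('wrist','w3'); s=status.read_state();print(s['tool_rot'],s['eef_pos']); im2,_=snap('side','d3')
cv2.imwrite('pics/w3b.png',np.vstack([cv2.resize(im,(400,300)),cv2.resize(im2[180:300,200:360],(400,300))]))
```

```text
[3.13967709e+00 5.75696498e-04 3.11307316e+00] [548.37864884  21.98414036  97.2308549 ]
```

View pics/w3b.png

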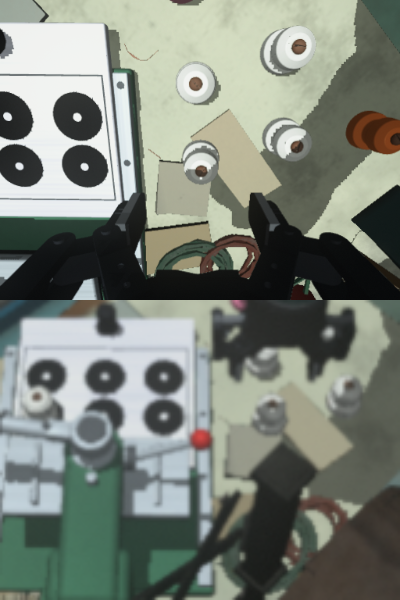

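The first knob stands upright on the back-right pad at side (215,217). Knobs b, d, c and e are still on the bench at wrist (201,171), (196,83), (297,146) and (299,47), in the half-scale picture.

Run:
```python
from h import *
c=cam('wrist'); k=1.28
print(p2w(cam('side'),214.9,216.9,67.5).round(1))
for u,v in [(201,171),(196,83),(297,146),(299,47)]: print(p2w(c,(u+.5)*k-.5,(v+.5)*k-.5,46.5).round(1)[:2])
print('padsFL,BL',p2w(c,78*k,117.5*k,21).round(1),p2w(c,85*k,167.5*k,21).round(1))
```

```text
[ 543.4 -224.    67.5]
[548.5  25.8]
[472.6  23.5]
[527.5 110.1]
[448.2 103.4]
padsFL,BL [500.8 -89.6  21. ] [551.5 -91.9  21. ]
```

>>> {"api": "move_arm", "payload": {
  "plan": [
    [[0,3,-40],[0,0,0],0.8],
    [[0,0,-30],[0,0,0],0.8],
    [[0,0,-12],[0,0,0],0.8],
    [[0,0,0],[0,0,0],0],
    [[0,0,0],[0,0,0],0],
    [[0,0,0],[0,0,0],0],
    [[0,0,0],[0,0,0],0],
    [[0,0,20],[0,0,0],0],
    [[0,0,50],[0,0,0],0],
    [[0,-30,30],[0,0,0],0]
  ]
}}

```text
clock: 11.22
eef_pos: [548.7, -0.2, 116.5]
tool_rot: [3.136, 0.001, 3.121]
force: [1.6, -0.1, -1.0]
width: 38.1
gripper_force: 60.6
```

>>> {"api": "move_arm", "payload": {
  "plan": [
    [[0,-50,0],[0,0,0],0],
    [[-1,-55,0],[0,0,0],0],
    [[0,-48,0],[0,0,0],0],
    [[0,0,0],[0,0,0],0],
    [[0,0,0],[0,0,0],0]
  ]
}}

```text
clock: 11.85
eef_pos: [546.8, -155.2, 114.6]
tool_rot: [3.137, -0.001, 3.115]
force: [-0.4, 1.3, -1.3]
width: 38.6
gripper_force: 60.7
```

>>> {"api": "move_arm", "payload": {
  "plan": [
    [[0,-3.5,-35],[0,0,0],0],
    [[0,0,-30],[0,0,0],0],
    [[0,0,-12],[0,0,0],0],
    [[0,0,-1],[0,0,0],0],
    [[0,0,0],[0,0,0],0],
    [[0,0,0],[0,0,0],0.65],
    [[0,0,0],[0,0,0],0.65],
    [[0,0,40],[0,0,0],0.65],
    [[-10,20,40],[0,0,0],0.7],
    [[-20,55,-10],[0,0,0],0.8]
  ]
}}

```text
clock: 13.1
eef_pos: [520.8, -87.7, 110.3]
tool_rot: [-3.141, 0.01, 3.11]
force: [0.7, 1.4, -0.5]
width: 68.5
gripper_force: 0.0
```

>>> {"api": "move_arm", "payload": {
  "plan": [
    [[-20,55,0],[0,0,0],0.8],
    [[-24,53,-10],[0,0,0],0.8],
    [[0,0,0],[0,0,0],0.8],
    [[0,0,0],[0,0,0],0.8],
    [[0,0,0],[0,0,0],0.8]
  ]
}}

```text
clock: 13.72
eef_pos: [474.0, 21.8, 97.0]
tool_rot: [3.139, 0.001, 3.113]
force: [1.2, -0.0, -0.7]
width: 68.1
gripper_force: 0.0
```

>>> {"api": "move_arm", "payload": {
  "plan": [
    [[-0.5,1.2,-40],[0,0,0],0.8],
    [[0,0,-30],[0,0,0],0.8],
    [[0,0,-12],[0,0,0],0.8],
    [[0,0,0],[0,0,0],0],
    [[0,0,0],[0,0,0],0],
    [[0,0,0],[0,0,0],0],
    [[0,0,0],[0,0,0],0],
    [[0,0,20],[0,0,0],0],
    [[0,0,50],[0,0,0],0],
    [[20,-20,30],[0,0,0],0]
  ]
}}

```text
clock: 14.98
eef_pos: [491.5, 6.4, 116.4]
tool_rot: [3.137, -0.002, 3.119]
force: [1.6, -0.2, -1.5]
width: 38.2
gripper_force: 60.5
```

>>> {"api": "move_arm", "payload": {
  "plan": [
    [[30,-48,0],[0,0,0],0],
    [[25,-48,0],[0,0,0],0],
    [[0,0,0],[0,0,0],0],
    [[0,0,0],[0,0,0],0]
  ]
}}

```text
clock: 15.48
eef_pos: [546.7, -90.6, 114.4]
tool_rot: [3.137, -0.002, 3.115]
force: [-0.7, 1.0, -1.0]
width: 38.0
gripper_force: 60.6
```

>>> {"api": "move_arm", "payload": {
  "plan": [
    [[2.5,-2.5,-35],[0,0,0],0],
    [[0,0,-30],[0,0,0],0],
    [[0,0,-12],[0,0,0],0],
    [[0,0,-1],[0,0,0],0],
    [[0,0,0],[0,0,0],0],
    [[0,0,0],[0,0,0],0.65],
    [[0,0,0],[0,0,0],0.65],
    [[0,0,40],[0,0,0],0.65],
    [[-5,30,40],[0,0,0],0.7],
    [[-6,55,0],[0,0,0],0.8]
  ]
}}

```text
clock: 16.73
eef_pos: [541.7, -11.0, 120.0]
tool_rot: [3.14, 0.007, 3.11]
force: [2.4, 0.6, -0.7]
width: 68.4
gripper_force: 0.0
```

>>> {"api": "move_arm", "payload": {
  "plan": [
    [[-6,58,0],[0,0,0],0.8],
    [[-5,58,-20],[0,0,0],0.8],
    [[0,0,0],[0,0,0],0.8],
    [[0,0,0],[0,0,0],0.8],
    [[0,0,0],[0,0,0],0.8]
  ]
}}

```text
clock: 17.35
eef_pos: [528.6, 105.1, 97.2]
tool_rot: [3.139, 0.001, 3.112]
force: [0.3, 0.1, 0.2]
width: 68.3
gripper_force: 0.0
```

Run:
```python
from h import *
im,c=snap('wrist','w4'); s=status.read_state();print(s['tool_rot'],s['eef_pos']); im2,_=snap('side','d4')
cv2.imwrite('pics/w4b.png',np.vstack([cv2.resize(im,(400,300)),cv2.resize(im2[180:300,200:360],(400,300))]))
```

```text
[3.13922442e+00 5.86959394e-04 3.11229278e+00] [528.61896269 105.13530008  97.20962165]
```

View pics/w4b.png

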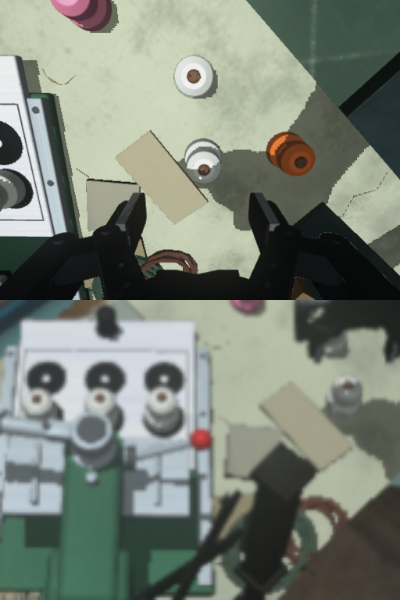

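The back row is filled, with knobs at side-crop (37,393), (99,395) and (162,397). The remaining knobs are at wrist (203,170) and (194,76).

Run:
```python
from h import *
c=cam('wrist'); k=1.28
for u,v in [(37,93),(99,95),(162,97)]: print(p2w(cam('side'),u/2.5+199.7,v/2.5+179.7,67.5).round(1))
for u,v in [(203,170),(194,76)]: print(p2w(c,(u+.5)*k-.5,(v+.5)*k-.5,46.5).round(1)[:2])
```

```text
[ 543.4 -225.    67.5]
[ 547.6 -159.3   67.5]
[551.9 -92.9  67.5]
[527.7 111.1]
[447.3 105.5]
```

>>> {"api": "move_arm", "payload": {
  "plan": [
    [[-1,5.5,-40],[0,0,0],0.8],
    [[0,0,-30],[0,0,0],0.8],
    [[0,0,-12],[0,0,0],0.8],
    [[0,0,0],[0,0,0],0],
    [[0,0,0],[0,0,0],0],
    [[0,0,0],[0,0,0],0],
    [[0,0,0],[0,0,0],0],
    [[0,0,20],[0,0,0],0],
    [[0,0,50],[0,0,0],0],
    [[0,-30,30],[0,0,0],0]
  ]
}}

```text
clock: 18.7
eef_pos: [527.6, 85.3, 116.5]
tool_rot: [3.137, 0.001, 3.12]
force: [0.1, 0.5, -1.4]
width: 38.2
gripper_force: 60.5
```

>>> {"api": "move_arm", "payload": {
  "plan": [
    [[-8,-57,0],[0,0,0],0],
    [[-8,-60,0],[0,0,0],0],
    [[-8,-60,0],[0,0,0],0],
    [[-7,-60,0],[0,0,0],0],
    [[0,0,0],[0,0,0],0],
    [[0,0,0],[0,0,0],0]
  ]
}}

```text
clock: 19.45
eef_pos: [495.8, -153.9, 114.7]
tool_rot: [3.138, -0.001, 3.115]
force: [0.1, -0.2, -1.2]
width: 38.1
gripper_force: 60.6
```

>>> {"api": "move_arm", "payload": {
  "plan": [
    [[1,-3,-35],[0,0,0],0],
    [[0,0,-30],[0,0,0],0],
    [[0,0,-12],[0,0,0],0],
    [[0,0,-1],[0,0,0],0],
    [[0,0,0],[0,0,0],0],
    [[0,0,0],[0,0,0],0.65],
    [[0,0,0],[0,0,0],0.65],
    [[0,0,40],[0,0,0],0.65],
    [[-5,30,40],[0,0,0],0.7],
    [[-10,58,0],[0,0,0],0.8]
  ]
}}

```text
clock: 20.7
eef_pos: [484.9, -71.3, 119.6]
tool_rot: [3.141, 0.008, 3.11]
force: [1.6, 1.1, -0.8]
width: 68.4
gripper_force: 0.0
```

>>> {"api": "move_arm", "payload": {
  "plan": [
    [[-12,58,0],[0,0,0],0.8],
    [[-12,58,0],[0,0,0],0.8],
    [[-10,58,-20],[0,0,0],0.8],
    [[0,0,0],[0,0,0],0.8],
    [[0,0,0],[0,0,0],0.8],
    [[0,0,0],[0,0,0],0.8]
  ]
}}

```text
clock: 21.45
eef_pos: [448.7, 102.9, 97.1]
tool_rot: [3.139, 0.001, 3.112]
force: [-0.7, 0.4, 0.6]
width: 68.4
gripper_force: 0.0
```

>>> {"api": "move_arm", "payload": {
  "plan": [
    [[-1,1.5,-40],[0,0,0],0.8],
    [[0,0,-30],[0,0,0],0.8],
    [[0,0,-12],[0,0,0],0.8],
    [[0,0,0],[0,0,0],0],
    [[0,0,0],[0,0,0],0],
    [[0,0,0],[0,0,0],0],
    [[0,0,0],[0,0,0],0],
    [[0,0,20],[0,0,0],0],
    [[0,0,50],[0,0,0],0],
    [[0,-30,30],[0,0,0],0]
  ]
}}

```text
clock: 22.7
eef_pos: [447.6, 78.3, 116.4]
tool_rot: [3.137, 0.001, 3.121]
force: [0.9, -1.6, 0.1]
width: 38.1
gripper_force: 60.6
```

>>> {"api": "move_arm", "payload": {
  "plan": [
    [[17,-55,0],[0,0,0],0],
    [[17,-55,0],[0,0,0],0],
    [[17,-55,0],[0,0,0],0],
    [[0,0,0],[0,0,0],0],
    [[0,0,0],[0,0,0],0]
  ]
}}

```text
clock: 23.32
eef_pos: [497.5, -88.4, 114.6]
tool_rot: [3.138, -0.001, 3.115]
force: [0.6, 0.9, -1.1]
width: 38.4
gripper_force: 60.7
```

>>> {"api": "move_arm", "payload": {
  "plan": [
    [[2,-2.6,-35],[0,0,0],0],
    [[0,0,-30],[0,0,0],0],
    [[0,0,-12],[0,0,0],0],
    [[0,0,-1],[0,0,0],0],
    [[0,0,0],[0,0,0],0],
    [[0,0,0],[0,0,0],0.65],
    [[0,0,0],[0,0,0],0.65],
    [[0,0,40],[0,0,0],0.65],
    [[-20,0,50],[0,0,0],0.7],
    [[-40,-20,40],[0,0,0],1]
  ]
}}

```text
clock: 24.58
eef_pos: [441.2, -110.8, 168.4]
tool_rot: [3.139, 0.002, 3.119]
force: [1.1, -1.0, 0.9]
width: 76.0
gripper_force: 0.0
```

>>> {"api": "move_arm", "payload": {
  "plan": [
    [[-10,-40,10],[0,0,0],1],
    [[0,0,0],[0,0,0],1],
    [[0,0,0],[0,0,0],1],
    [[0,0,0],[0,0,0],1]
  ]
}}

```text
clock: 25.08
eef_pos: [430.1, -150.3, 176.2]
tool_rot: [3.138, -0.002, 3.117]
force: [0.4, 0.6, 0.2]
width: 85.6
gripper_force: 0.0
```

Run:
```python
from h import *
im,c=snap('wrist','w5'); s=status.read_state();print(s['tool_rot'],s['eef_pos']); im2,_=snap('side','d5')
cv2.imwrite('pics/w5b.png',np.hstack([cv2.resize(im,(400,300)),cv2.resize(im2[160:280,200:360],(400,300))]))
cv2.imwrite('pics/w5c.png',cv2.resize(im,(800,600)))
```

```text
[ 3.13799790e+00 -1.55780696e-03  3.11711902e+00] [ 430.11405714 -150.41627546  176.16770145]
```

View pics/w5c.png

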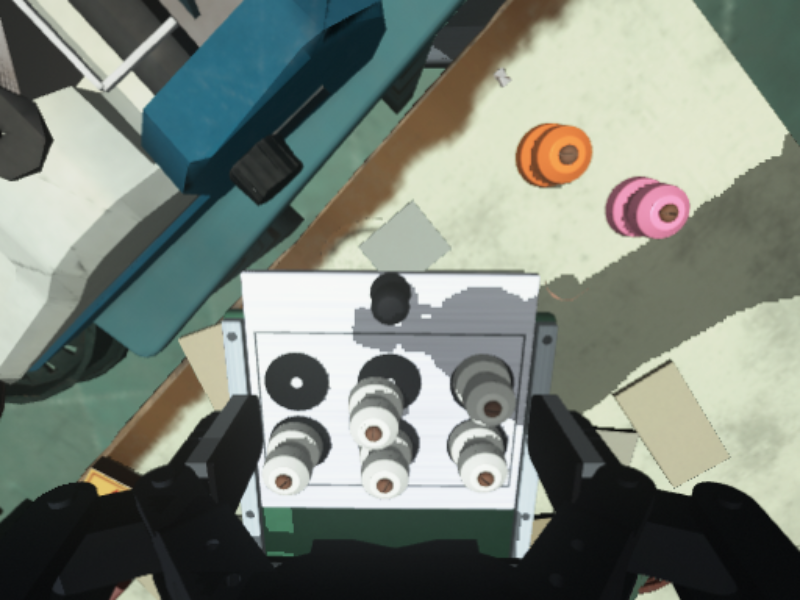

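All five stand on the tray, with screws at (285,482), (385,485), (486,479), (373,434) and (492,408). The front-middle one has been knocked backward and to the right, off its pad.

Run:
```python
from h import *
c=cam('wrist'); k=.64
for u,v in [(285,482),(385,485),(486,479),(373,434),(492,408)]: print(p2w(c,(u+.5)*k-.5,(v+.5)*k-.5,67.5).round(1)[:2])
print('padFR',p2w(c,297*k,382.5*k,21).round(1)[:2],'tk',p2w(c,389*k,287*k,58).round(1)[:2])
```

```text
[ 549. -224.]
[ 553. -159.]
[550.1 -93.2]
[ 514.5 -165.4]
[498.  -91.5]
padFR [ 501.1 -220.9] tk [ 422.3 -152.8]
```

>>> {"api": "move_arm", "payload": {
  "plan": [
    [[40,-7,-10],[0,0,0],0.65],
    [[42,-8,-36],[0,0,0],0.65],
    [[0,0,-20],[0,0,0],0.65],
    [[0,0,0],[0,0,0],0.65],
    [[0,0,0],[0,0,0],0.65]
  ]
}}

```text
clock: 25.8
eef_pos: [511.9, -166.4, 111.2]
tool_rot: [3.139, -0.0, 3.115]
force: [0.1, -0.1, -0.1]
width: 55.7
gripper_force: 0.0
```

Run:
```python
from h import *
im,c=snap('wrist','w6'); s=status.read_state();print(s['eef_pos']); 
cv2.imwrite('pics/w6b.png',cv2.resize(im,(800,600))[250:])
```

```text
[ 512.18349367 -166.56235355  111.56345284]
```

View pics/w6b.png

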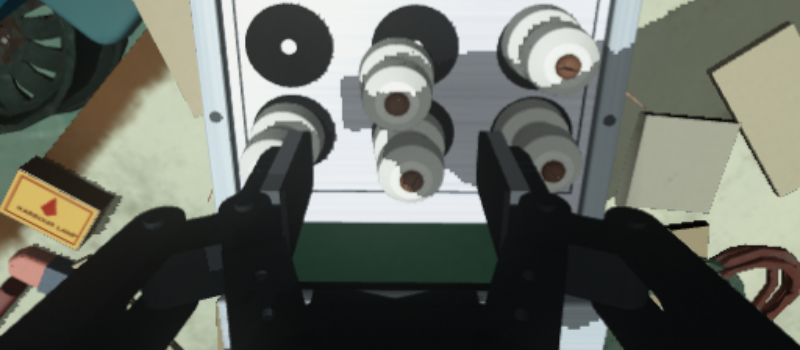

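The displaced knob is between the fingers at (397,354). The others are at (411,431), (553,422) and (568,317), and the pad centre is near (418,294).

Run:
```python
from h import *
c=cam('wrist'); k=.64
for u,v in [(397,354),(411,431),(553,422),(568,317)]: print(p2w(c,(u+.5)*k-.5,(v+.5)*k-.5,67.5).round(1)[:2])
for u,v in [(289,297),(416,293)]: print('pad',p2w(c,u*k,v*k,21).round(1)[:2])
```

```text
[ 515.  -165.2]
[ 554.  -159.6]
[551.1 -93.8]
[499.8 -91.5]
pad [ 501.2 -221.3]
pad [ 500.8 -154.4]
```

Run:
```python
from h import *
a=cv2.imread('pics/d3.png');
cd=cam('side'); im,_=snap('side','d6')
pads={'FR':(494,-223),'FM':(497,-157),'FL':(499.5,-91)}
for n,(x,y) in pads.items():
  q=w2p(cd,[x,y,21]).round().astype(int); print(n,q)
q=w2p(cd,[494,-223,21]).round().astype(int)
t=a[q[1]-14:q[1]+12,q[0]-16:q[0]+16]
for f in ('d4','d5','d6'):
  b=cv2.imread(f'pics/{f}.png'); r=cv2.matchTemplate(b[q[1]-30:q[1]+30,q[0]-34:q[0]+34],t,cv2.TM_CCOEFF_NORMED); print(f,cv2.minMaxLoc(r)[1::2], 'unmoved=(18,16)')
g=cv2.cvtColor(a,cv2.COLOR_BGR2GRAY)
for n,(x,y) in pads.items():
  q=w2p(cd,[x,y,21]).round().astype(int); w=g[q[1]-14:q[1]+15,q[0]-17:q[0]+18]
  nn,l,s,ce=cv2.connectedComponentsWithStats((w<110).astype(np.uint8)); i=1+s[1:,4].argmax()
  x0,y0,ww,hh=s[i,:4]; u=q[0]-17+x0+ww/2-.5; v=q[1]-14+y0+hh/2-.5
  print(n,(ww,hh),s[i,4],p2w(cd,u,v,21).round(1)[:2])
```

```text
FR [217 210]
FM [241 210]
FL [265 210]
d4 (0.9928780198097229, (18, 17)) unmoved=(18,16)
d5 (0.9622228741645813, (18, 17)) unmoved=(18,16)
d6 (0.8567913174629211, (18, 17)) unmoved=(18,16)
FR (np.int32(15), np.int32(13)) 136 [ 494.9 -221.5]
FM (np.int32(16), np.int32(13)) 147 [ 496.7 -155.6]
FL (np.int32(15), np.int32(14)) 148 [500.2 -89.9]
```

Run:
```python
from h import *
cd=cam('side')
for f in ('d3','d4','d5','d6'):
  b=cv2.imread(f'pics/{f}.png'); g=cv2.cvtColor(b,cv2.COLOR_BGR2GRAY).astype(float)
  out=[]
  for x,y,z,h in [(494,-223,21,11),(426,-152,40,13)]:
    q=w2p(cd,[x,y,z]).round().astype(int); w=255-g[q[1]-h:q[1]+h+1,q[0]-h:q[0]+h+1]; w=np.clip(w-130,0,None)
    m=cv2.moments(w); out+= [np.round([q[0]-h+m['m10']/m['m00'],q[1]-h+m['m01']/m['m00']],2).tolist(), int(w.sum())]
  print(f,out, p2w(cd,*out[0],21).round(1)[:2])
b=cv2.imread('pics/d6.png')[165:265,195:325]
cv2.imwrite('pics/z6.png',cv2.resize(b,(780,600),interpolation=cv2.INTER_CUBIC))
```

```text
d3 [[218.29, 209.69], 8111, [238.9, 182.5], 12684] [ 493.9 -220.7]
d4 [[218.19, 210.53], 8288, [238.77, 182.9], 13171] [ 496.6 -220.9]
d5 [[218.23, 211.15], 8498, [239.13, 184.16], 14659] [ 498.6 -220.7]
d6 [[218.29, 211.1], 8952, [242.24, 181.75], 39967] [ 498.5 -220.6]
```

View pics/z6.png

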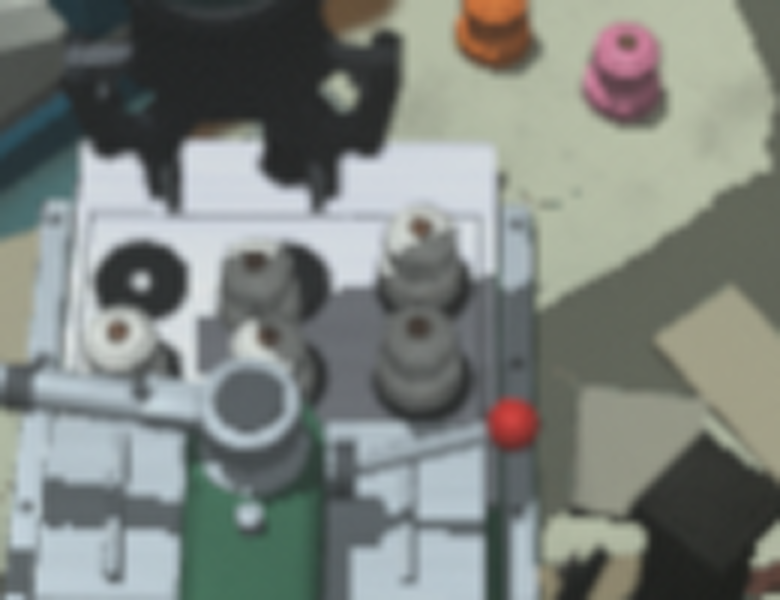

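Run:
```python
from h import *
cd=cam('side')
for n,u,v,z in [('FMk',255,262,67.5),('BM',270,336,67.5),('FL',422,229,67.5),('BL',419,326,67.5),('BR',118,331,67.5),('FRpad',142,282,21)]:
  print(n,p2w(cd,(u+.5)/6-.5+195,(v+.5)/6-.5+165,z).round(1)[:2])
```

```text
FMk [ 518.4 -165.3]
BM [ 556.3 -158.5]
FL [503.3 -90.3]
BL [553.2 -93.1]
BR [ 552.  -225.4]
FRpad [ 500.  -220.6]
```

>>> {"api": "move_arm", "payload": {
  "plan": [
    [[3.5,1.2,-35],[0,0,0],0.65],
    [[0,0,-30],[0,0,0],0.65],
    [[0,0,-9],[0,0,0],0.65],
    [[0,0,-1],[0,0,0],0.65],
    [[0,0,0],[0,0,0],0],
    [[0,0,0],[0,0,0],0],
    [[0,0,0],[0,0,0],0],
    [[0,0,8],[0,0,0],0],
    [[0,0,8],[0,0,0],0],
    [[0,0,0],[0,0,0],0]
  ]
}}

```text
clock: 27.15
eef_pos: [516.1, -165.4, 52.6]
tool_rot: [3.139, 0.001, 3.116]
force: [-0.3, 0.0, -1.2]
width: 38.1
gripper_force: 60.2
```

>>> {"api": "move_arm", "payload": {
  "plan": [
    [[-8,5,0],[0,0,0],0],
    [[-7.5,5,0],[0,0,0],0],
    [[0,0,0],[0,0,0],0],
    [[0,0,-10],[0,0,0],0],
    [[0,0,-5.5],[0,0,0],0],
    [[0,0,0],[0,0,0],0],
    [[0,0,0],[0,0,0],0.6],
    [[0,0,0],[0,0,0],0.6],
    [[0,0,30],[0,0,0],0.6],
    [[0,0,50],[0,0,0],0.6]
  ]
}}

```text
clock: 28.4
eef_pos: [498.7, -155.0, 115.5]
tool_rot: [3.138, -0.005, 3.115]
force: [1.0, -1.2, 0.4]
width: 51.0
gripper_force: 0.0
```

>>> {"api": "move_arm", "payload": {
  "plan": [
    [[-30,0,20],[0,0,0],0.6],
    [[-40,0,20],[0,0,0],0.6],
    [[0,0,0],[0,0,0],0.6],
    [[0,0,0],[0,0,0],0.6]
  ]
}}

```text
clock: 28.9
eef_pos: [430.8, -155.3, 156.1]
tool_rot: [3.139, 0.001, 3.115]
force: [0.1, 0.6, -0.3]
width: 51.1
gripper_force: 0.0
```

Run:
```python
from h import *
im,c=snap('side','d7'); w,cw=snap('wrist','w7'); print(status.read_state()['eef_pos'])
b=im[165:245,195:325]
cv2.imwrite('pics/z7.png',np.vstack([cv2.resize(b,(520,320),interpolation=cv2.INTER_CUBIC),cv2.resize(w[150:330,120:380],(390,270),interpolation=cv2.INTER_CUBIC)[:,:390] if 0 else cv2.resize(w[150:330,100:400],(520,280))]))
```

```text
[ 430.94311018 -155.29915438  155.74448584]
```

View pics/z7.png

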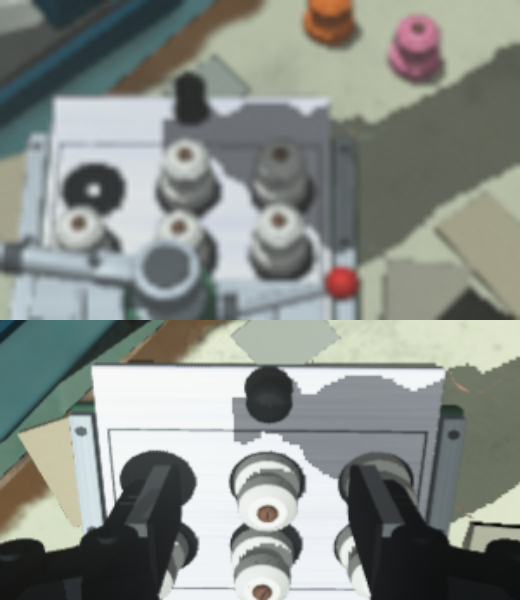

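All the knobs now stand on pads. Side-crop positions are FM (184,152), FL (280,152), BM (179,227), BL (279,218) and BR (79,222), with the free pad at (93,189).

Run:
```python
from h import *
cd=cam('side')
for n,u,v,z in [('FM',184,152,67.5),('FL',280,153,67.5),('BM',179,227,67.5),('BL',279,218,67.5),('BR',79,222,67.5),('FRpad',93,189,21),('tk',189,80,58)]:
  print(n,p2w(cd,(u+.5)/4-.5+195,(v+.5)/4-.5+165,z).round(1)[:2])
cw=cam('wrist')
f=lambda u,v,z:p2w(cw,u*300/520+100,v*180/280+150,z).round(1)[:2]
print('wrist FM',f(267,194,67.5),'BM',f(262,272,67.5),'tk',f(270,85,58),'FRpad c',f(157,165,21))
```

```text
FM [ 501.  -155.8]
FL [503.7 -91.1]
BM [ 558.7 -159.1]
BL [553.8 -93.3]
BR [ 553.1 -225. ]
FRpad [ 500.9 -221.7]
tk [ 436.1 -152.8]
wrist FM [ 499.8 -154.9] BM [ 554.6 -158.9] tk [ 436.6 -151.9] FRpad c [ 505.  -221.5]
```

>>> {"api": "move_arm", "payload": {
  "plan": [
    [[42,-1,-10],[0,0,0],0.62],
    [[42,-1,-15],[0,0,0],0.62],
    [[41,-2,-10],[0,0,0],0.62],
    [[0,0,-30],[0,0,0],0.62],
    [[0,0,-35],[0,0,0],0.62],
    [[0,0,-18],[0,0,0],0.62],
    [[0,0,-1],[0,0,0],0.62],
    [[0,0,0],[0,0,0],0],
    [[0,0,0],[0,0,0],0],
    [[0,0,0],[0,0,0],0]
  ]
}}

```text
clock: 30.25
eef_pos: [555.5, -159.3, 38.0]
tool_rot: [3.139, 0.001, 3.115]
force: [1.2, 1.1, 1.1]
width: 37.9
gripper_force: 60.2
```

>>> {"api": "move_arm", "payload": {
  "plan": [
    [[0,0,6],[0,0,0],0],
    [[0,0,0],[0,0,0],0],
    [[-5,1,0],[0,0,0],0],
    [[0,0,0],[0,0,0],0],
    [[0,0,-5.5],[0,0,0],0],
    [[0,0,0],[0,0,0],0.62],
    [[0,0,0],[0,0,0],0.62],
    [[0,0,40],[0,0,0],0.62],
    [[0,0,50],[0,0,0],0.62]
  ]
}}

```text
clock: 31.38
eef_pos: [549.2, -158.1, 127.7]
tool_rot: [3.138, -0.003, 3.115]
force: [0.7, 0.7, -0.5]
width: 52.7
gripper_force: 0.0
```

>>> {"api": "move_arm", "payload": {
  "plan": [
    [[-40,0,20],[0,0,0],0.62],
    [[-60,2,0],[0,0,0],0.62],
    [[-18,3,0],[0,0,0],0.62],
    [[0,0,0],[0,0,0],0.62],
    [[0,0,0],[0,0,0],0.62]
  ]
}}

```text
clock: 32.0
eef_pos: [433.8, -153.6, 147.9]
tool_rot: [3.139, 0.002, 3.116]
force: [1.1, -0.6, -0.3]
width: 52.8
gripper_force: 0.0
```

Run:
```python
from h import *
im,c=snap('side','d8'); w,cw=snap('wrist','w8'); print(status.read_state()['eef_pos'])
b=im[165:245,195:325]
cv2.imwrite('pics/z8.png',np.vstack([cv2.resize(b,(520,320),interpolation=cv2.INTER_CUBIC),cv2.resize(w[150:330,100:400],(520,280))]))
```

```text
[ 433.59043953 -153.51784043  147.63720179]
```

View pics/z8.png

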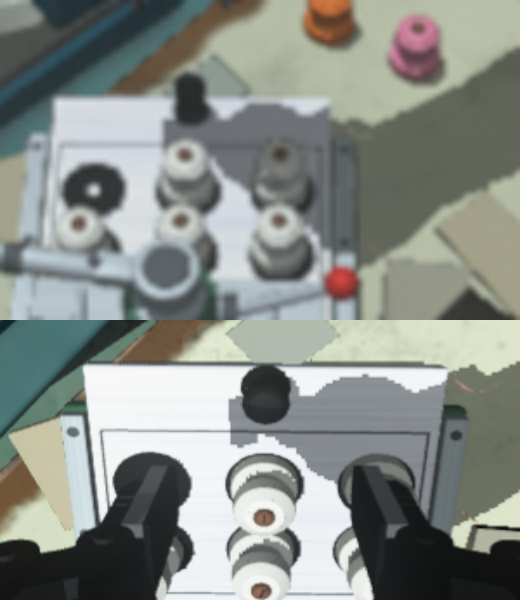

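The back-middle knob is centred again at side-crop (181,220) and the tray hasn't moved. Now I'll push the tray home with shut fingers in front of its knob.

>>> {"api": "move_arm", "payload": {
  "plan": [
    [[-33,0,0],[0,0,0],0],
    [[0,0,-35],[0,0,0],0],
    [[0,0,-40],[0,0,0],0],
    [[0,0,-40],[0,0,0],0],
    [[0,0,0],[0,0,0],0],
    [[0,0,0],[0,0,0],0]
  ]
}}

```text
clock: 32.85
eef_pos: [400.1, -154.3, 33.3]
tool_rot: [3.141, 0.001, 3.116]
force: [-0.2, 0.2, -0.0]
width: 0.3
gripper_force: 0.0
```

>>> {"api": "move_arm", "payload": {
  "plan": [
    [[4,0,0],[0,0,0],0],
    [[4,0,0],[0,0,0],0],
    [[4,0,0],[0,0,0],0],
    [[6,-0.2,0],[0,0,0],0],
    [[8,-0.2,0],[0,0,0],0],
    [[8,-0.2,0],[0,0,0],0],
    [[8,-0.2,0],[0,0,0],0],
    [[8,-0.2,0],[0,0,0],0],
    [[8,-0.2,0],[0,0,0],0],
    [[8,-0.2,0],[0,0,0],0]
  ]
}}

```text
clock: 34.1
eef_pos: [465.6, -155.0, 32.7]
tool_rot: [3.139, -0.0, 3.115]
force: [-2.3, -0.8, 0.0]
width: -0.1
gripper_force: 1.2
```

>>> {"api": "move_arm", "payload": {
  "plan": [
    [[8,-0.3,0],[0,0,0],0],
    [[8,-0.3,0],[0,0,0],0],
    [[8,-0.3,0],[0,0,0],0],
    [[8,-0.3,0],[0,0,0],0],
    [[8,-0.3,0],[0,0,0],0],
    [[6,-0.2,0],[0,0,0],0],
    [[4,-0.2,0],[0,0,0],0],
    [[3,0,0],[0,0,0],0],
    [[2,0,0],[0,0,0],0],
    [[0,0,0],[0,0,0],0]
  ]
}}

```text
clock: 35.35
eef_pos: [520.4, -156.4, 32.8]
tool_rot: [3.138, 0.0, 3.115]
force: [-0.5, -0.8, -0.3]
width: 0.1
gripper_force: 0.4
```

>>> {"api": "move_arm", "payload": {
  "plan": [
    [[2,0,0],[0,0,0],0],
    [[2,0,0],[0,0,0],0],
    [[2,0,0],[0,0,0],0],
    [[0,0,0],[0,0,0],0]
  ]
}}

```text
clock: 35.85
eef_pos: [526.6, -156.5, 32.8]
tool_rot: [3.139, 0.0, 3.116]
force: [-1.2, -1.3, 0.3]
width: 0.1
gripper_force: 0.4
```

>>> {"api": "move_arm", "payload": {
  "plan": [
    [[2,0,0],[0,0,0],0],
    [[2,0,0],[0,0,0],0],
    [[2,0,0],[0,0,0],0],
    [[0,0,0],[0,0,0],0]
  ]
}}

```text
clock: 36.35
eef_pos: [532.6, -156.7, 32.8]
tool_rot: [3.139, 0.0, 3.116]
force: [-1.0, -1.5, -0.2]
width: 0.2
gripper_force: 0.4
```

>>> {"api": "move_arm", "payload": {
  "plan": [
    [[2,0,0],[0,0,0],0],
    [[2,0,0],[0,0,0],0],
    [[0,0,0],[0,0,0],0]
  ]
}}

```text
clock: 36.72
eef_pos: [533.3, -156.6, 32.7]
tool_rot: [3.137, -0.005, 3.115]
force: [-7.6, 0.2, 5.2]
width: 0.0
gripper_force: 3.9
```

The tray is against its stop. I'll back off and go over to the lever ball.

>>> {"api": "move_arm", "payload": {
  "plan": [
    [[-10,0,0],[0,0,0],0],
    [[-20,0,0],[0,0,0],0],
    [[0,0,50],[0,0,0],0],
    [[0,0,60],[0,0,0],0],
    [[0,30,50],[0,0,0],0],
    [[10,50,30],[0,0,0],0],
    [[40,25,0],[0,0,0],0],
    [[50,0,0],[0,0,0],0],
    [[45,0,0],[0,0,0],0],
    [[0,0,0],[0,0,0],0]
  ]
}}

```text
clock: 37.98
eef_pos: [653.9, -50.5, 222.0]
tool_rot: [3.139, 0.002, 3.118]
force: [-0.0, -0.8, -0.6]
width: -0.1
gripper_force: 0.0
```

Run:
```python
from h import *
w,cw=snap('wrist','w9'); print(status.read_state()['eef_pos'])
im,c=snap('side','d9'); 
cv2.imwrite('pics/z9.png',np.vstack([cv2.resize(im[165:285,195:355],(400,300),interpolation=cv2.INTER_CUBIC),cv2.resize(w,(400,300))]))
```

```text
[651.65524679 -51.17939842 222.02412952]
```

View pics/z9.png

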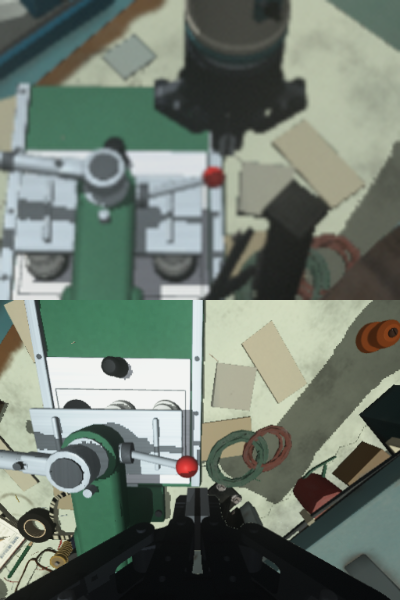

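The tray is home with the knobs under the foot. The red ball is at wrist (187,167) in the half-scale picture, and the closed fingers are beside it.

Run:
```python
from h import *
cw=cam('wrist'); w=cv2.imread('pics/w9.png'); h=cv2.cvtColor(w,cv2.COLOR_BGR2HSV)
m=((h[...,0]<6)|(h[...,0]>174))&(h[...,1]>170)&(h[...,2]>120); m=m.astype(np.uint8); m[:190]=0;m[250:]=0;m[:,:200]=0;m[:,280:]=0
M=cv2.moments(m,True); u,v=M['m10']/M['m00'],M['m01']/M['m00']; print(u,v,M['m00'],p2w(cw,u,v,167).round(1))
# tray: knob top dark at wrist
print('tk',p2w(cw,112*1.28,66*1.28,58).round(1))
# spindle axis/wrench
print('axis',p2w(cw,68*1.28,168*1.28,185).round(1),'grip',p2w(cw,5*1.28,156*1.28,171).round(1))
```

```text
237.615 212.26 400.0 [646.8 -61.6 167. ]
tk [ 552.5 -154.4   58. ]
axis [ 639.5 -158.9  185. ] grip [ 631.9 -221.3  171. ]
```

>>> {"api": "move_arm", "payload": {
  "plan": [
    [[-3,-3,-25],[0,0,0],0],
    [[0,0,-10],[0,0,0],0],
    [[0,0,-8],[0,0,0],0],
    [[0,0,-8],[0,0,0],0],
    [[0,0,-8],[0,0,0],0],
    [[0,0,-8],[0,0,0],0]
  ]
}}

```text
clock: 38.83
eef_pos: [649.0, -53.2, 156.2]
tool_rot: [3.137, 0.002, 3.117]
force: [0.3, 2.0, 3.7]
width: 0.1
gripper_force: 1.7
```

>>> {"api": "move_arm", "payload": {
  "plan": [
    [[0,0,-6],[0,0,0],0],
    [[0,0,-6],[0,0,0],0],
    [[0,0,-6],[0,0,0],0],
    [[0,0,-6],[0,0,0],0],
    [[0,0,-4],[0,0,0],0]
  ]
}}

```text
clock: 39.45
eef_pos: [647.9, -54.9, 127.2]
tool_rot: [3.139, -0.001, 3.115]
force: [-0.8, 1.6, 1.6]
width: -0.3
gripper_force: 1.2
```

>>> {"api": "move_arm", "payload": {
  "plan": [
    [[0,0,-3],[0,0,0],0],
    [[0,0,-3],[0,0,0],0],
    [[0,0,-2],[0,0,0],0],
    [[0,0,0],[0,0,0],0]
  ]
}}

```text
clock: 39.95
eef_pos: [647.8, -55.0, 119.4]
tool_rot: [3.139, -0.001, 3.115]
force: [-0.3, -0.7, 0.8]
width: -0.2
gripper_force: 0.0
```

>>> {"api": "move_arm", "payload": {
  "plan": [
    [[0,0,-2],[0,0,0],0],
    [[0,0,-1],[0,0,0],0],
    [[0,0,0],[0,0,0],0]
  ]
}}

```text
clock: 40.33
eef_pos: [648.1, -55.1, 118.5]
tool_rot: [3.138, 0.0, 3.115]
force: [-4.6, 1.3, 12.1]
width: 0.6
gripper_force: 5.9
```

The lever is on its stop. Next I'll go over the head to behind the wrench grip.

>>> {"api": "move_arm", "payload": {
  "plan": [
    [[0,0,20],[0,0,0],0],
    [[0,0,50],[0,0,0],0],
    [[0,0,50],[0,0,0],0],
    [[5,-55,0],[0,0,0],0],
    [[5,-58,0],[0,0,0],0],
    [[5,-58,0],[0,0,0],0],
    [[3,-58,0],[0,0,0],0],
    [[2,-26,0],[0,0,0],0],
    [[0,0,0],[0,0,0],0],
    [[0,0,0],[0,0,0],0]
  ]
}}

```text
clock: 41.58
eef_pos: [668.4, -308.4, 236.9]
tool_rot: [3.138, -0.0, 3.116]
force: [-0.3, 0.7, -0.1]
width: 0.3
gripper_force: 0.0
```

Run:
```python
from h import *
im,c=snap('side','d10'); w,cw=snap('wrist','w10'); print(status.read_state()['eef_pos'],status.read_state()['tool_rot'])
# black grip in wrist picture: project z=171 grid along lines, find dark profile across handle
g=cv2.cvtColor(w,cv2.COLOR_BGR2GRAY)
for y in (-270,-290,-310,-330,-345):
  row=[]
  for x in range(560,700,4):
    u,v=w2p(cw,[x,y,171]); 
    row.append(int(g[int(round(v)),int(round(u))]) if 0<=u<512 and 0<=v<384 else -1)
  print(y,row)
h=cv2.cvtColor(im,cv2.COLOR_BGR2HSV); m=(((h[...,0]<6)|(h[...,0]>174))&(h[...,1]>150)&(h[...,2]>90)).astype(np.uint8)
n,l,s,ce=cv2.connectedComponentsWithStats(m)
for i in range(1,n):
  if s[i,4]>12: print('red',ce[i].round(1),s[i,4],'z108',p2w(c,*ce[i],108).round(1)[:2],'z171',p2w(c,*ce[i],171).round(1)[:2])
```

```text
[ 668.77774839 -307.48237957  236.91315863] [ 3.13743867e+00 -2.46921550e-05  3.11771182e+00]
-270 [121, 247, 247, 247, 248, 248, 248, 248, 248, 248, 226, 58, 55, 54, 151, 74, 39, 43, 47, 41, 35, 123, 76, 66, 82, 128, 147, 143, 121, 164, 151, 207, 209, 212, 212]
-290 [195, 178, 217, 219, 219, 210, 202, 198, 196, 151, 133, 101, 91, 74, 48, 38, 42, 47, 43, 36, 109, 124, 126, 73, 84, 92, 105, 218, 219, 163, 118, 40, 162, 162, 162]
-310 [203, 216, 216, 216, 211, 216, 211, 211, 210, 204, 202, 197, 205, 202, 37, 40, 45, 45, 38, 184, 210, 209, 209, 200, 202, 198, 195, 200, 198, 199, 188, 195, 207, 125, 55]
-330 [60, 90, 90, 89, 99, 183, 214, 209, 203, 84, 94, 187, 207, 35, 35, 38, 46, 39, 51, 211, 203, 207, 187, 194, 195, 195, 194, 194, 195, 195, 203, 207, 200, 172, 188]
-345 [107, 52, 133, 125, 84, 75, 73, 166, 169, 130, 206, 174, 160, 35, 42, 47, 40, 35, 179, 193, 194, 194, 192, 193, 186, 194, 206, 217, 218, 219, 219, 173, 219, 218, 219]
red [283.5 245.7] 33 z108 [651.7 -49.8] z171 [681.8 -54. ]
```

>>> {"api": "move_arm", "payload": {
  "plan": [
    [[0,0,-40],[0,0,-2.7],0],
    [[0,0,-40],[0,0,-3],0],
    [[0,0,-9],[0,0,0],0],
    [[-8,0,0],[0,0,0],0],
    [[0,0,0],[0,0,0],0]
  ]
}}

```text
clock: 42.3
eef_pos: [660.1, -310.5, 150.1]
tool_rot: [3.14, 0.002, 3.016]
force: [0.3, 0.3, -0.1]
width: 0.5
gripper_force: 0.0
```

```bash
python3 -c "
from cell import status
s=status.read_state(); print(s['qpos'].round(3),s['eef_pos'],s['force'],s['tool_rot'])"
```

```text
[ 0.08   0.923  0.674  1.349 -0.604  1.075  2.291] [ 660.13487637 -310.53171556  150.07819434] [ 0.25316065  0.32895204 -0.05485943] [3.14008136e+00 1.96956296e-03 3.01577272e+00]
```

>>> {"api": "move_arm", "payload": {
  "plan": [
    [[-5,1,0],[0,0,0],0],
    [[-5,1,0],[0,0,0],0],
    [[-5.4,0.5,0],[0,0,-2],0],
    [[-5.4,0.5,0],[0,0,-2.2],0],
    [[-7.3,0.8,0],[0,0,-2.9],0],
    [[-7.3,0.8,0],[0,0,-2.9],0],
    [[0,0,0],[0,0,0],0]
  ]
}}

```text
clock: 43.18
eef_pos: [625.2, -305.5, 148.3]
tool_rot: [3.14, 0.002, 2.84]
force: [4.3, -2.6, 0.6]
width: 0.1
gripper_force: 2.1
```

>>> {"api": "move_arm", "payload": {
  "plan": [
    [[-7.2,1.4,0],[0,0,-2.9],0],
    [[-7.2,1.4,0],[0,0,-2.8],0],
    [[-7,2.2,0],[0,0,-2.9],0],
    [[-7,2.2,0],[0,0,-2.8],0],
    [[-6.7,2.8,0],[0,0,-2.9],0],
    [[-6.7,2.8,0],[0,0,-2.8],0],
    [[-6.4,3.5,0],[0,0,-2.9],0],
    [[-6.4,3.5,0],[0,0,-2.8],0],
    [[0,0,0],[0,0,0],0]
  ]
}}

```text
clock: 44.3
eef_pos: [570.6, -285.4, 148.1]
tool_rot: [3.139, 0.001, 2.444]
force: [4.2, -1.9, 0.7]
width: -0.1
gripper_force: 2.1
```

>>> {"api": "move_arm", "payload": {
  "plan": [
    [[-6,4.1,0],[0,0,-2.9],0],
    [[-6.1,4.2,0],[0,0,-2.8],0],
    [[-5.6,4.7,0],[0,0,-2.9],0],
    [[0,0,0],[0,0,0],0]
  ]
}}

```text
clock: 44.8
eef_pos: [552.8, -272.5, 147.9]
tool_rot: [3.139, 0.001, 2.294]
force: [4.9, -3.1, 0.5]
width: 0.1
gripper_force: 2.2
```

>>> {"api": "move_arm", "payload": {
  "plan": [
    [[-2.8,2.4,0],[0,0,-1.4],0],
    [[-2.8,2.4,0],[0,0,-1.4],0]
  ]
}}

```text
clock: 45.05
eef_pos: [547.9, -268.2, 148.1]
tool_rot: [3.138, 0.002, 2.245]
force: [5.3, -2.5, 0.1]
width: 0.3
gripper_force: 2.6
```

>>> {"api": "move_arm", "payload": {
  "plan": [
    [[-2,2,0],[0,0,-1.2],0],
    [[0,0,0],[0,0,0],0]
  ]
}}

```text
clock: 45.3
eef_pos: [546.0, -266.5, 148.1]
tool_rot: [3.138, 0.003, 2.224]
force: [5.1, -3.6, -0.2]
width: 0.1
gripper_force: 3.1
```

>>> {"api": "move_arm", "payload": {
  "plan": [
    [[-2,2,0],[0,0,-1.2],0],
    [[0,0,0],[0,0,0],0]
  ]
}}

```text
clock: 45.55
eef_pos: [544.4, -264.9, 148.3]
tool_rot: [3.138, 0.004, 2.203]
force: [6.4, -4.8, -0.6]
width: 0.0
gripper_force: 3.6
```

>>> {"api": "move_arm", "payload": {
  "plan": [
    [[-2,2,0],[0,0,-1.2],0],
    [[0,0,0],[0,0,0],0]
  ]
}}

```text
clock: 45.8
eef_pos: [542.9, -263.4, 148.5]
tool_rot: [3.138, 0.005, 2.182]
force: [7.5, -5.6, -0.2]
width: -0.1
gripper_force: 4.2
```

>>> {"api": "move_arm", "payload": {
  "plan": [
    [[-2,2,0],[0,0,-1.2],0],
    [[0,0,0],[0,0,0],0]
  ]
}}

```text
clock: 46.05
eef_pos: [541.3, -261.9, 148.7]
tool_rot: [3.137, 0.007, 2.161]
force: [7.8, -6.0, 0.1]
width: 0.1
gripper_force: 4.7
```

>>> {"api": "move_arm", "payload": {
  "plan": [
    [[-1.8,1.9,0],[0,0,-1],0],
    [[0,0,0],[0,0,0],0]
  ]
}}

```text
clock: 46.3
eef_pos: [539.9, -260.5, 148.8]
tool_rot: [3.137, 0.008, 2.144]
force: [9.6, -6.2, 0.0]
width: 0.1
gripper_force: 5.2
```

>>> {"api": "move_arm", "payload": {
  "plan": [
    [[-1.5,1.6,0],[0,0,-0.8],0],
    [[0,0,0],[0,0,0],0]
  ]
}}

```text
clock: 46.55
eef_pos: [537.2, -257.4, 148.3]
tool_rot: [3.138, 0.003, 2.13]
force: [2.5, -0.8, -0.5]
width: 0.1
gripper_force: 1.7
```

The click shows as the pull dropping from 11.4 to 2.6 N. I'll stop there and back off.

>>> {"api": "move_arm", "payload": {
  "plan": [
    [[4,-4,0],[0,0,0],0],
    [[8,-8,0],[0,0,0],0],
    [[15,-15,0],[0,0,0],0],
    [[15,-15,0],[0,0,0],0],
    [[0,0,0],[0,0,0],0],
    [[0,0,40],[0,0,0],0],
    [[0,0,50],[0,0,0],0],
    [[-20,0,30],[0,0,0],0],
    [[-50,0,0],[0,0,0],0],
    [[-50,0,0],[0,0,0],0]
  ]
}}

```text
clock: 47.8
eef_pos: [455.1, -296.7, 267.5]
tool_rot: [3.139, -0.003, 2.13]
force: [0.3, -0.0, 0.5]
width: 0.1
gripper_force: 0.0
```

Run:
```python
from h import *
im,c=snap('side','d11'); w,cw=snap('wrist','w11'); s=status.read_state(); print(s['eef_pos'],s['force'])
h=cv2.cvtColor(im,cv2.COLOR_BGR2HSV); m=(((h[...,0]<6)|(h[...,0]>174))&(h[...,1]>150)&(h[...,2]>90)).astype(np.uint8)
n,l,st,ce=cv2.connectedComponentsWithStats(m)
for i in range(1,n):
  if st[i,4]>12: print('red',ce[i].round(1),st[i,4],'z108',p2w(c,*ce[i],108).round(1)[:2],'z171',p2w(c,*ce[i],171).round(1)[:2])
# tray shift check between d9 and d11: template tray left-rear region around home back knobs
a=cv2.imread('pics/d9.png')
for x0,y0 in ((203,262),(255,262)):
  t=a[y0:y0+20,x0:x0+25]; r=cv2.matchTemplate(im[y0-6:y0+26,x0-6:x0+31],t,cv2.TM_CCOEFF_NORMED); print(cv2.minMaxLoc(r)[1::2],'same=(6,6)')
```

```text
[ 450.47127799 -297.00991508  267.7509538 ] [0.3578877  0.5853557  0.21417732]
red [283.2 245.7] 30 z108 [651.5 -50.5] z171 [681.6 -54.6]
(0.9451195597648621, (6, 6)) same=(6,6)
(0.9224416613578796, (6, 6)) same=(6,6)
```

>>> {"api": "move_arm", "payload": {
  "plan": [
    [[0,0,0],[0,0,0],0],
    [[0,0,0],[0,0,0],0],
    [[0,0,0],[0,0,0],0],
    [[0,0,0],[0,0,0],0]
  ]
}}

```text
clock: 48.4
eef_pos: [457.8, -297.8, 267.5]
tool_rot: [3.139, -0.001, 2.13]
force: [-0.5, -0.4, 0.2]
width: 0.1
gripper_force: 0.0
```

```bash
python3 -c "
from cell import ctrl
print(ctrl.finish_job())"
```

```text
the job is handed in; nothing more can be done
None
```

The job is handed in at about 48 s, with no verdict returned: all five insulators stand on their own pads, the tray is at its home stop, the lever is fully down, and I stopped pulling and let go of the wrench when its pull fell from 11 to 3 N at the click.

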